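# Hold the flange cap over its housing studs

## Task

The T-bracket is standing on the bearing housing and in the way: take it off and hang it by its eye on the peg of the stand, and let it go there. Then carry the flange cap over the row of parts bins, without touching the bins, and finish while still holding it in the gripper, level and still, about 10 mm above the tips of the housing's two studs, each of its holes over a stud and touching nothing but the gripper, ready for a workmate to check the fit. Leave the other things on the bench where they are.

Things in the scene. Friction and masses are not known exactly. Their poses are not given: they have to be found in the camera images.
- housing: dark steel bearing housing bolted to the bench: block 110 (x) x 60 (y) mm, flat top 60 mm above the bench, on a 150 x 75 x 12 mm foot; 30 mm bore in the top. Two 8 mm studs stand 15 mm out of the top at x = -35 and +35 mm. Origin: centre of the underside; x along the line of studs, z up. Fixed; in mid-bench with the stand to its left, or the two swapped.
- stud_centre (a point): point midway between the tips of the housing's two studs, 75 mm above the bench; axes as the housing's.
- stand: grey steel stand bolted to the bench: 100 x 100 x 10 mm foot, square post 22 mm wide and 182 mm tall, and one steel peg, 10 mm diameter, 85 mm long, that sticks out of the post's -y side near the top and rises 5 degrees outwards. Origin: centre of the foot's underside; z up. Fixed.
- peg_root (a point): point on the peg's axis where it leaves the post, 168 mm above the bench.
- peg_tip (a point): point on the peg's axis at its free outer end, 175.5 mm above the bench.
- bracket: loose steel bracket, an upside-down T, about 0.22 kg: foot 44 x 44 x 5 mm, on its middle an upright plate 44 wide (x), 5 thick (y), top edge 100 mm above the underside. A 24 mm round eye runs through the plate along y, centre 52 mm above the underside; solid metal above it. Starts upright on the housing's top face between the studs. Origin: centre of the foot's underside; z up.
- bracket_eye (a point): centre of the bracket's eye (axis of the eye along the bracket's y).
- cap: loose aluminium flange cap, about 0.25 kg, flat on the bench to the right of the bins: flange 100 (x) x 56 (y) x 8 mm with two 12 mm through holes at x = -35 and +35 mm; in its middle a round boss, 40 mm diameter, up to 42 mm above the underside, to grip by. Origin: centre of the underside; z up. Half a turn gives the same fit.
- bins: row of three open red plastic parts bins, fixed to the bench side by side along x, full of small parts: 358 (x) x 110 (y) mm in all, 80 mm tall. Origin: centre of the underside. It stands between the cap and the housing.
- bearing: bystander: loose steel bearing ring, 52 mm outside, 25 mm bore, 15 mm high, lying flat. Origin: centre of the underside.
- spanner: bystander: loose steel open-ended spanner, about 160 mm long, lying flat.
- jar: bystander: glass jar with a steel lid, 56 mm diameter, 85 mm tall. Origin: centre of the underside.
- can: bystander: plain metal can, 52 mm diameter, 80 mm tall. Origin: centre of the underside.
Things that resemble listed ones, but are neither listed nor needed, are in the scene too. What is shaped like the cap but turquoise or yellow is not meant. Several things look just like the housing: the one meant starts nearest to the robot's base.

How it is judged:
By the outcome, as a careful person would: the job done as asked, in the order asked, and still so for the second after the job is handed in, while the arm keeps its last pose, push and grip.
It also fails if it takes over 67 s, if anything falls off the work surface, if the arm or the gripper's body presses on something with over 40 N, if the wrist force passes 120 N, or if a joint passes its speed limit or range.

## Robot

A 6-joint arm with a two-finger parallel gripper is mounted at the origin on the work surface. World frame = base frame: x ahead of the robot, y to its left, z up, the work surface at z = 0. Lengths are in m, angles in rad, forces in N, time in s.
With the tool pointing down it reaches from about 0.2 to 0.875 m from the base axis. Payload 3.4 kg.
Tool frame: the origin (TCP) lies between the finger pads; the fingertips stand 17 mm ahead of it and the grasp point (between the pads) lies 2 mm behind it; z points along the fingers, y is the direction in which the jaws open and shut (so a half turn about z gives the same grasp; the last joint's range is limited). The gripper opens to 94 mm and grips with 3 to 60 N. Pads are 16 mm wide; open, the fingers measure 119 mm over their backs; the gripper's body (75 mm by 177 mm) begins 78 mm behind the grasp point.
Start: joints at [-0.121, 0.276, 1.505, -0, 1.361, -0.121], TCP at [0.575, -0, 0.222] pointing down, gripper open.
Joint ranges: [-2.89, 2.89], [-0.75, 2.08], [0.22, 2.7], [-1.18, 4.32], [0.11, 2.71], [-2.7, 2.7]. Speed limits (rad/s): [2.57, 2.57, 3.14, 3.14, 3.14, 3.14].

## Interface

Orientations are given as a unit quaternion [w, x, y, z].
In Python, from plant import robot gives the robot as it stands. Calls block until the motion is done:
- robot.reach(position, orientation): joint-space move of the TCP to a pose.
- robot.move_l(position, rot=None, vel=0.15, force_limit=None): straight line of the TCP; rot=None keeps the orientation; vel is the mean speed in m/s. With force_limit (N) it stops when the force on the tool has changed by that much, and returns True; else False.
- robot.move_joints(angles): joint-space move.
- robot.set_gripper(opening, f_grip=None): opening from 0.0 (shut) to 1.0 (fully open); f_grip is the grip in N (None keeps the last); returns when the fingers have stopped.
- robot.pause(seconds).
- robot.solve_ik(position, orientation): joint angles nearest the present ones, or None.
- robot.get_state(): the state.
- robot.snapshot(name): name is "scene" or "side" or "wrist"; returns (picture, depth): 384x512x3 uint8, red, green, blue; 384x512 float32, m along the optical axis (not along the pixel's ray), 0 where there is no reading.
- robot.camera_info(name): a dict with "K" (3x3 intrinsics, pixels), "R" (3x3) and "t" (3): a world point X has camera coordinates R X + t. Camera axes: x right, y down, z forward; pixel columns grow to the right and rows downward; lengths in m; the calibration is good to about 2 mm. A picture is of the moment at which its call begins: read the wrist's pose just before it. camera_info takes no time and is no camera call; for the wrist camera it gives the pose at the moment of the call.
A pose or a line that the arm cannot do raises robot.IKError and nothing moves.
- robot.job_done(): hands the job in, once; it reports no verdict.
The state is a dict: "time_s": time; "joint_positions": joint angles; "dq": joint speeds; "effort": joint torques, N m; "tcp_pos": TCP position; "tool_rot": TCP orientation; "contact_force": force on the tool from outside, world axes, zero at the start; "torque": the same for the moment, N m; "width": opening from 0.0 (shut) to 1.0 (fully open).
Only numpy, scipy, OpenCV 4.12 (cv2) and the standard library are available. Lean on these libraries where they do the work, as an engineer would, in place of code of your own. Each camera call takes 0.05 s, during which the arm holds its last target.

## Working session

There is one attempt and no reset: what is moved stays moved. The work goes in short steps, each a Python script; the robot and the scene stay as the last script left them, time stands still between calls to the robot, and variables do not carry over. Pictures are saved under pics/ and viewed, and the job is handed in when it is done.

```bash
ls; mkdir -p pics; python3 - <<'E'
from plant import robot
import cv2,numpy as np
for n in ["scene","side","wrist"]:
    i=robot.camera_info(n); p,d=robot.snapshot(n)
    cv2.imwrite(f"pics/{n}0.png",p[:,:,::-1]); np.savez(f"{n}0.npz",p=p,d=d,**{k:np.array(i[k]) for k in "KRt"})
    print(n,np.round(i["K"],1).tolist(),np.round(-np.array(i["R"]).T@np.array(i["t"]),3),np.round(i["R"],2).tolist())
s=robot.get_state();print(s)
E
```

```text
pics
scene [[412.8, 0.0, 256.4], [0.0, 412.8, 189.7], [0.0, 0.0, 1.0]] [ 1.241 -0.165  0.975] [[0.13, 0.99, 0.02], [0.77, -0.09, -0.63], [-0.62, 0.09, -0.78]]
side [[493.9, 0.0, 254.0], [0.0, 493.9, 190.5], [0.0, 0.0, 1.0]] [-0.129 -0.803  1.222] [[0.71, -0.7, -0.0], [-0.51, -0.52, -0.68], [0.48, 0.49, -0.73]]
wrist [[298.3, 0.0, 254.9], [0.0, 298.3, 192.5], [0.0, 0.0, 1.0]] [0.574 0.083 0.384] [[1.0, -0.0, -0.0], [0.0, -0.96, 0.28], [-0.0, -0.28, -0.96]]
{'time_s': 0.15, 'joint_positions': array([-1.20987276e-01,  2.76468648e-01,  1.50577120e+00,  4.01256231e-06,
        1.36068194e+00, -1.21017277e-01]), 'dq': array([ 1.14850844e-03, -2.16294249e-03, -3.11205817e-03, -8.74756963e-06,
        3.41270927e-04, -4.63967924e-04]), 'effort': array([ 2.15351523e-03, -4.04925048e+01, -2.37432325e+01,  7.02095032e-02,
        3.15094914e-02, -7.84152348e-05]), 'tcp_pos': array([5.74638546e-01, 4.73492035e-05, 2.21820978e-01]), 'tool_rot': array([-5.24417091e-04,  7.07096315e-01,  7.07116935e-01, -4.08217246e-04]), 'contact_force': array([-0.75918498, -0.40599119, -0.55276208]), 'torque': array([ 0.00042052,  0.013369  , -0.00513315]), 'width': 0.9977256149798537}
```

View pics/scene0.png

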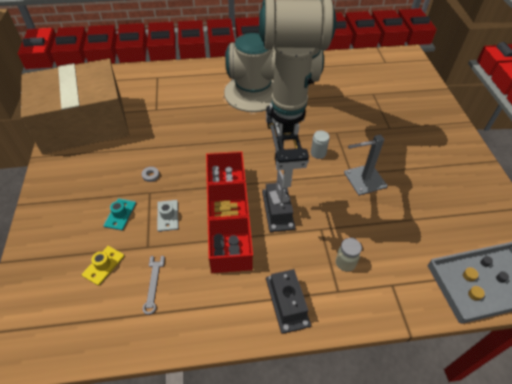

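View pics/side0.png

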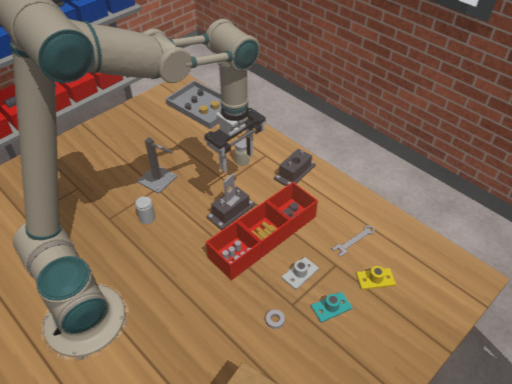

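View pics/wrist0.png

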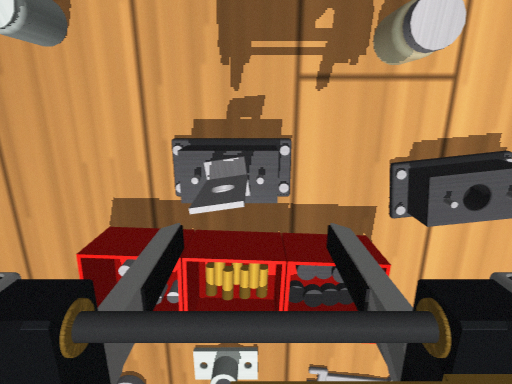

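Candidates: the housings are at scene (280,207), with the bracket on it, and (288,300). The first is nearer the base and carries the bracket. The caps are white/grey at scene (168,213), turquoise at (120,212) and yellow at (103,265), so the white/grey one is meant. I'll make a crop and rough measurements from depth.

```bash
cat > h.py <<'E'
import numpy as np, cv2
def load(n):
    z=np.load(n+".npz"); return z
def cloud(z):
    K,R,t,d=z["K"],z["R"],z["t"],z["d"]
    v,u=np.mgrid[:d.shape[0],:d.shape[1]]
    c=np.stack([(u-K[0,2])/K[0,0]*d,(v-K[1,2])/K[1,1]*d,d],-1)
    X=(c-t.ravel())@R
    X[d<=0]=np.nan
    return X
def ray(z,uv,h):
    K,R,t=z["K"],z["R"],z["t"].ravel()
    uv=np.atleast_2d(uv).astype(float)
    d=np.c_[(uv[:,0]-K[0,2])/K[0,0],(uv[:,1]-K[1,2])/K[1,1],np.ones(len(uv))]@R
    o=-R.T@t
    return o+d*((h-o[2])/d[:,2])[:,None]
def proj(z,X):
    c=np.atleast_2d(X)@z["R"].T+z["t"].ravel(); p=c@z["K"].T; return p[:,:2]/p[:,2:]
def grab(robot,n,name):
    i=robot.camera_info(n); p,d=robot.snapshot(n)
    cv2.imwrite(f"pics/{name}.png",p[:,:,::-1]); np.savez(f"{name}.npz",p=p,d=d,**{k:np.array(i[k]) for k in "KRt"})
    return load(name)
def crop(name,x0,y0,x1,y1,f):
    im=cv2.imread(f"pics/{name}.png")[y0:y1,x0:x1]
    cv2.imwrite(f"pics/{name}_c{x0}_{y0}.png",cv2.resize(im,None,fx=f,fy=f,interpolation=cv2.INTER_CUBIC))
E
python3 - <<'E'
from h import *
z=load("scene0");X=cloud(z)
for n,p in dict(housing=(282,218),bracketfoot=(284,200),decoyh=(288,300),cap_flange=(162,222),boss=(167,207),standfoot=(380,186),posttop=(378,138),pegtip=(350,146),pegroot=(370,146),bins_a=(208,156),bins_b=(245,267),can=(320,140),jar=(350,245),bearing=(150,173),spanner=(153,285)).items():
    print(n,np.round(X[p[1],p[0]],3))
crop("scene0",200,130,400,270,4)
crop("side0",120,120,340,300,3)
E
```

```text
housing [0.6   0.006 0.036]
bracketfoot [0.561 0.017 0.066]
decoyh [ 0.85  -0.024  0.062]
cap_flange [ 0.555 -0.327  0.01 ]
boss [ 0.53  -0.308  0.044]
standfoot [0.502 0.328 0.01 ]
posttop [0.465 0.29  0.181]
pegtip [0.485 0.205 0.179]
pegroot [0.322 0.355 0.   ]
bins_a [ 0.371 -0.183  0.068]
bins_b [ 0.727 -0.111  0.015]
can [0.356 0.164 0.082]
jar [0.736 0.153 0.085]
bearing [ 0.355 -0.368 -0.003]
spanner [ 0.746 -0.347  0.01 ]
```

View pics/scene0_c200_130.png

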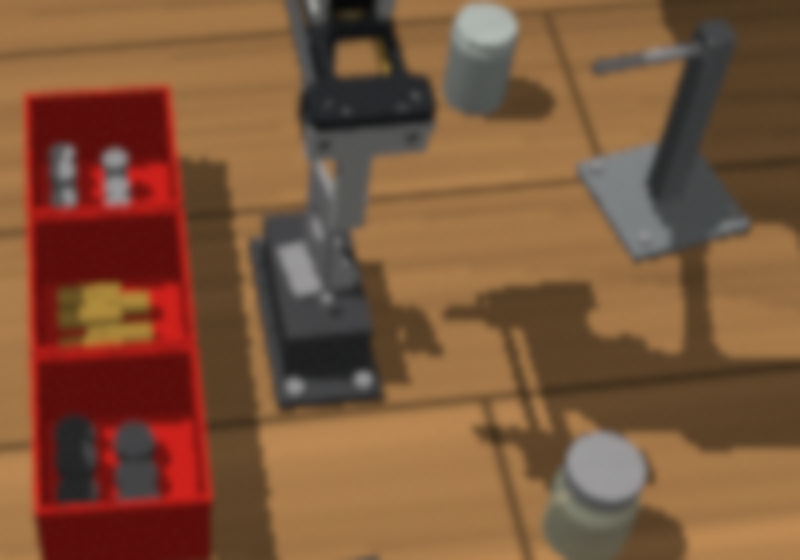

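View pics/side0_c120_120.png

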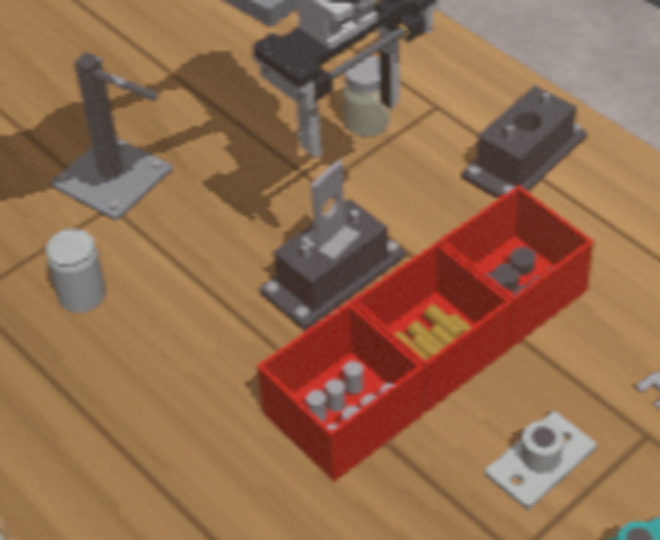

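```bash
python3 - <<'E'
from h import *
crop("wrist0",160,120,310,230,5)
E
```

```text
(no output)
```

View pics/wrist0_c160_120.png

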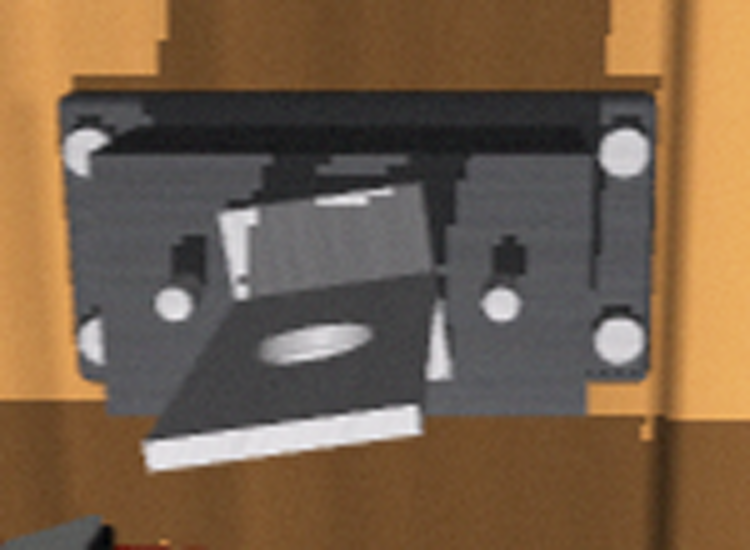

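```bash
python3 - <<'E'
from h import *
z=load("wrist0")
f=lambda c: (np.array(c)+.5)/5-.5+np.array([160,120])
s=ray(z,f([(174,302),(501,302)]),.075); print("studs",s.round(4),np.linalg.norm(s[0]-s[1]),s.mean(0),np.degrees(np.arctan2(*(s[1]-s[0])[[1,0]])))
b=ray(z,f([(145,443),(420,405),(148,472),(422,433)]),.16);print(b.round(4),b.mean(0),np.linalg.norm(b[0]-b[1]),np.linalg.norm(b[0]-b[2]))
print(np.degrees(np.arctan2(*(b[1]-b[0])[[1,0]])))
# depth check of strip
X=cloud(z); g=z["p"].min(-1)
m=(g[195:217,185:250]>190); P=X[195:217,185:250][m]; P=P[np.abs(P[:,2]-.16)<.008]; print(len(P),P.mean(0),np.ptp(P,0))
r=cv2.minAreaRect(P[:,:2].astype(np.float32)*1000);print(r)
# stand peg from scene and side depth
for n in["scene0","side0"]:
    Z=load(n);Y=cloud(Z)
    m=(Y[...,2]>.155)&(Y[...,2]<.2)&(Y[...,0]>.42)&(Y[...,0]<.53)&(Y[...,1]>.18)&(Y[...,1]<.34)
    print(n,m.sum());Q=Y[m]; o=np.argsort(Q[:,1]); 
    v,u=np.nonzero(m); print(np.c_[u,v,(Q*1000).round()][o].astype(int).tolist())
E
```

```text
studs [[0.5092 0.0056 0.075 ]
 [0.5789 0.0057 0.075 ]] 0.06973316910280249 [0.5440421  0.00564754 0.075     ] 0.005575513238126702
[[ 0.5211  0.0038  0.16  ]
 [ 0.5649  0.0101  0.16  ]
 [ 0.5213 -0.0011  0.16  ]
 [ 0.5651  0.0055  0.16  ]] [0.54308659 0.00457029 0.16      ] 0.04423664323026914 0.004912166999681967
8.259266196385552
291 [0.54278598 0.00462873 0.15999164] [0.04325864 0.01056402 0.00307587]
((542.5415649414062, 4.55267333984375), (43.30340576171875, 4.870756149291992), 8.482379913330078)
scene0 207
[[348, 147, 486, 199, 178], [348, 146, 484, 199, 179], [348, 145, 480, 201, 179], [349, 146, 486, 201, 181], [349, 145, 483, 202, 182], [349, 147, 485, 203, 176], [349, 148, 486, 203, 172], [350, 147, 487, 205, 177], [350, 146, 485, 205, 179], [350, 145, 482, 205, 180], [351, 146, 487, 207, 181], [351, 147, 486, 208, 176], [351, 145, 482, 208, 179], [351, 144, 476, 211, 177], [352, 145, 483, 211, 180], [352, 147, 485, 211, 174], [352, 146, 481, 212, 174], [352, 144, 477, 213, 178], [353, 145, 483, 214, 180], [353, 144, 480, 214, 181], [353, 147, 485, 214, 174], [353, 146, 483
[... 8314 characters left out ...]
146, 141, 455, 291, 183], [149, 139, 467, 291, 184], [147, 139, 460, 291, 187], [147, 145, 456, 291, 164], [146, 142, 455, 292, 178], [150, 138, 472, 292, 184], [146, 143, 454, 292, 174], [145, 141, 452, 293, 183], [146, 144, 454, 293, 169], [145, 140, 454, 295, 184], [145, 143, 452, 296, 172], [149, 138, 470, 296, 182], [146, 139, 460, 297, 184], [147, 138, 464, 297, 186], [148, 139, 467, 297, 179], [146, 140, 459, 297, 180], [146, 145, 455, 298, 161], [145, 145, 452, 298, 163], [148, 138, 468, 298, 183], [145, 142, 454, 298, 174], [144, 140, 453, 298, 183], [144, 141, 452, 299, 179], [145, 146, 453, 300, 156], [144, 142, 452, 301, 173], [145, 139, 458, 301, 182], [148, 137, 473, 306, 179]]
```

```bash
python3 - <<'E'
from h import *
from plant import robot
q=[0,.70710678,.70710678,0]
robot.reach([0.475,0.17,0.33],q); robot.pause(.3)
grab(robot,"wrist","wpeg"); print(robot.get_state()["time_s"],robot.get_state()["tcp_pos"])
E
```

```text
1.4 [0.47537855 0.16933494 0.32934658]
```

View pics/wpeg.png

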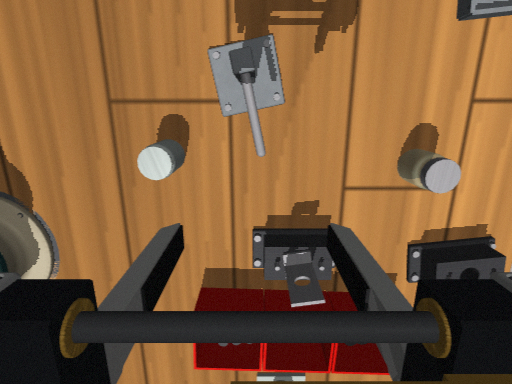

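```bash
python3 - <<'E'
from h import *
crop("wpeg",200,20,300,170,4)
z=load("wpeg");X=cloud(z)
m=(X[...,2]>.16)&(X[...,2]<.19)&(X[...,0]>.42)&(X[...,0]<.53)&(X[...,1]>.18)&(X[...,1]<.274)
v,u=np.nonzero(m)
P=X[m]
for lo in np.arange(.19,.275,.012):
    k=(P[:,1]>=lo)&(P[:,1]<lo+.012)
    if k.sum(): print(k.sum(), P[k].mean(0).round(4),P[k,2].max().round(4),np.c_[u,v][k].mean(0))
print(P[:,1].min())
E
```

```text
18 [0.4803 0.201  0.1781] 0.1801 [260.27777778 154.83333333]
107 [0.4794 0.2083 0.1784] 0.1811 [259.39252336 147.88785047]
115 [0.4769 0.22   0.1775] 0.1799 [257.04347826 136.50434783]
118 [0.4743 0.2321 0.1764] 0.1791 [254.5 124.5]
116 [0.4718 0.2441 0.1754] 0.1781 [252.09482759 112.48275862]
120 [0.4693 0.2558 0.1742] 0.1777 [249.58333333 100.5       ]
131 [0.4669 0.2679 0.1732] 0.1761 [247.06870229  87.96183206]
0.19937236891373317
```

View pics/wpeg_c200_20.png

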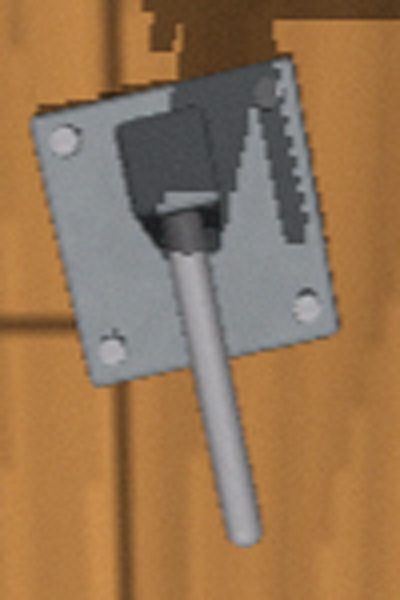

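```bash
cat >> h.py <<'E'
from scipy.spatial.transform import Rotation as Ro
def quat(deg):  # tool y direction angle in world, tool z down
    a=np.radians(deg); y=np.array([np.cos(a),np.sin(a),0]); z=np.array([0,0,-1.]); x=np.cross(y,z)
    q=Ro.from_matrix(np.c_[x,y,z]).as_quat(); return [q[3],q[0],q[1],q[2]]
def wpt(tip=(0.4812,0.1995,0.1755),psi=11.8,s=0.0):
    a=np.radians(psi); c=np.cos(np.radians(5)); 
    return np.array(tip)+s*np.array([-np.sin(a)*c,np.cos(a)*c,-np.sin(np.radians(5))])
E
python3 - <<'E'
from h import *
from plant import robot
for k in (0,180):
  for p,a in [((.543,.0046,.149),98.3),(wpt(s=-.035)+[0,0,.037],101.8),(wpt(s=.04)+[0,0,.037],101.8)]:
    r=robot.solve_ik(list(p),quat(a+k)); print(k,None if r is None else np.round(r,2))
E
```

```text
0 [-0.12  0.28  1.69 -0.    1.17 -1.84]
0 [ 0.19  0.19  1.64 -0.    1.31 -1.59]
0 [ 0.34  0.22  1.62 -0.    1.3  -1.44]
180 [-0.12  0.28  1.69 -0.    1.17  1.31]
180 [ 0.19  0.19  1.64 -0.    1.31  1.56]
180 [ 0.34  0.22  1.62 -0.    1.3   1.7 ]
```

```bash
python3 - <<'E'
from h import *
from plant import robot
q=quat(278.3)
robot.reach([.543,.0046,.25],q)
robot.set_gripper(0.5,30)
hit=robot.move_l([.543,.0046,.149],vel=.1,force_limit=8)
robot.pause(.2); grab(robot,"wrist","wg"); grab(robot,"scene","sg")
s=robot.get_state();print(hit,s["time_s"],s["tcp_pos"],s["contact_force"],s["width"])
crop("sg",220,100,340,250,4)
E
```

```text
False 4.75 [0.54319263 0.00459327 0.14936369] [-0.85518532 -0.20561732  0.04590966] 0.5012453840698671
```

View pics/wg.png

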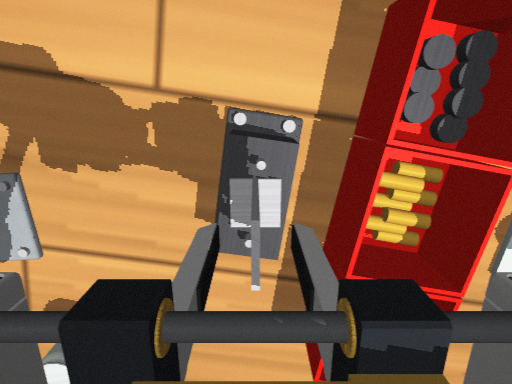

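View pics/sg_c220_100.png

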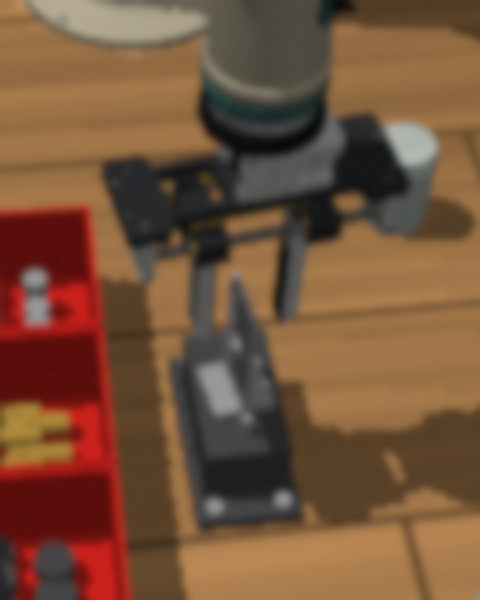

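The plate (wrist px (256,290) to (256,205)) lies vertical in the image and centred between the fingertips. I'll grip and lift.

```bash
python3 - <<'E'
from h import *
from plant import robot
robot.set_gripper(0.0,40)
robot.pause(.2); s=robot.get_state();print(s["time_s"],s["width"],s["contact_force"])
robot.move_l([.543,.0046,.23],vel=.1)
robot.pause(.3); s=robot.get_state();print(s["time_s"],s["width"],s["contact_force"],s["torque"])
grab(robot,"wrist","wl"); grab(robot,"scene","sl");grab(robot,"side","dl")
crop("sl",220,80,340,230,4); crop("dl",160,90,310,230,4)
E
```

```text
5.675 0.049424986356282063 [-0.84512778 -0.63191203  0.05760305]
6.9333 0.0459701537842045 [ 0.0818286  -0.24398182 -2.86514769] [ 0.09995149  0.06545274 -0.06206148]
```

View pics/sl_c220_80.png

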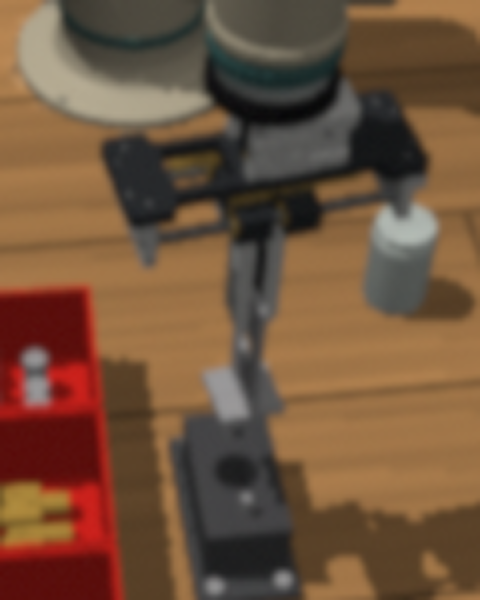

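View pics/dl_c160_90.png

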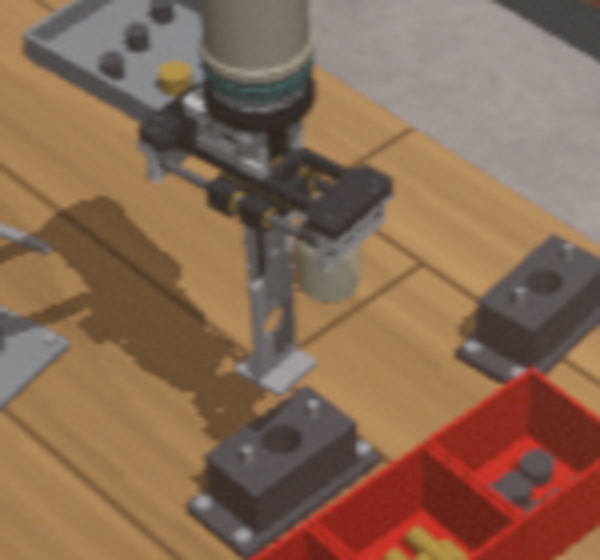

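View pics/wl.png

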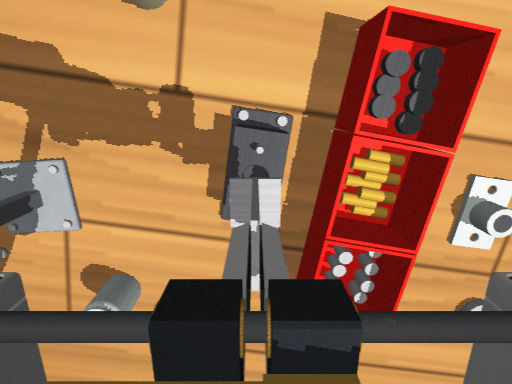

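```bash
python3 - <<'E'
from h import *
from plant import robot
z=load("wl");X=cloud(z)
P=X[180:225,228:284].reshape(-1,3);P=P[np.abs(P[:,2]-.146)<.012]
print(len(P),np.median(P[:,2]),P[P[:,1]<0.0][:,2].mean(),P[P[:,1]>.01][:,2].mean(),P[P[:,0]<np.median(P[:,0])][:,2].mean(),P[P[:,0]>np.median(P[:,0])][:,2].mean())
p=wpt(s=-.035)+[0,0,.037]
robot.move_l(list(p),rot=quat(281.8),vel=.15)
robot.pause(.3); s=robot.get_state();print(s["time_s"],s["width"],s["contact_force"],s["tcp_pos"],p)
for n in("wrist","scene","side"): grab(robot,n,"pre_"+n)
crop("pre_scene",290,90,410,210,5); crop("pre_side",110,90,260,210,5)
E
```

```text
1923 0.145386583533198 0.14539916727910734 0.14538852110377684 0.14539252149823798 0.1455037305864375
8.6667 0.05177835830926479 [-0.19815066 -0.29896958 -2.9998707 ] [0.48855351 0.16492364 0.21556127] [0.48833013 0.16537001 0.21555045]
```

View pics/pre_scene_c290_90.png

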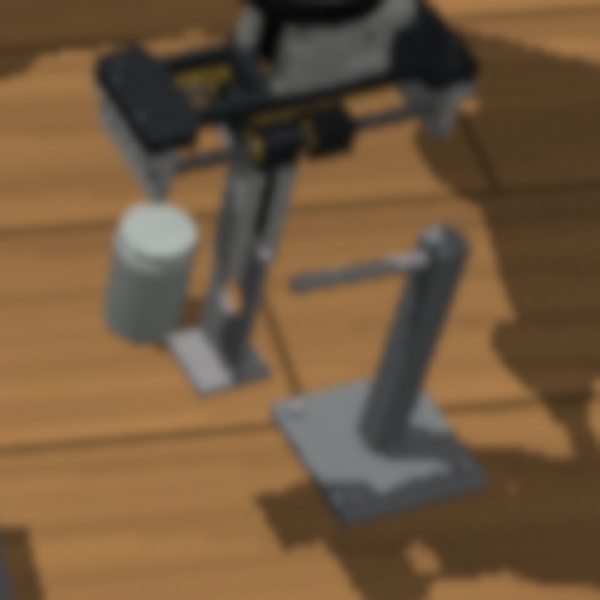

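View pics/pre_side_c110_90.png

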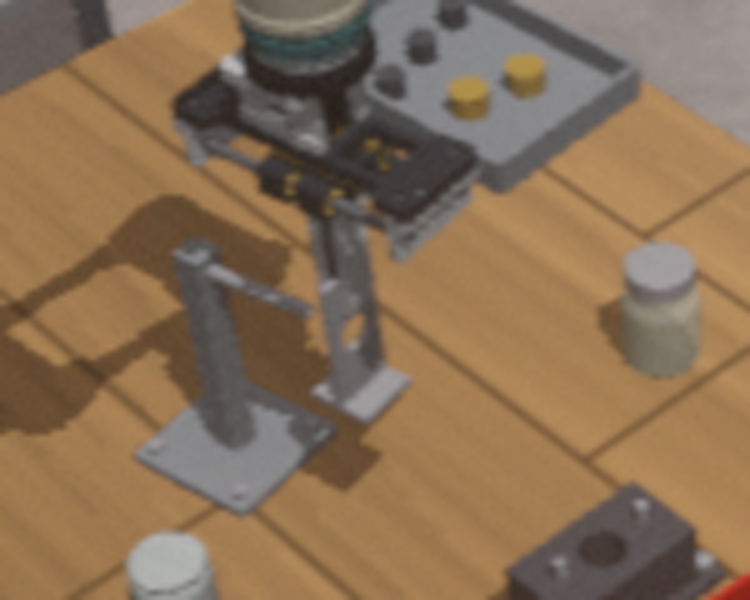

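View pics/pre_wrist.png

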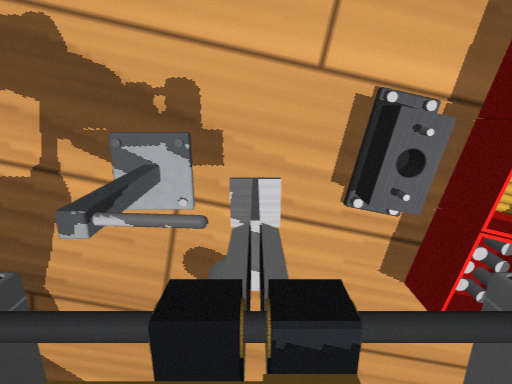

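```bash
python3 - <<'E'
from h import *
z=load("pre_wrist");X=cloud(z)
P=X[205:235,125:212].reshape(-1,3);P=P[(P[:,2]>.165)&(P[:,2]<.19)]
a=np.radians(281.8);ty=np.array([np.cos(a),np.sin(a)]);tx=np.array([-ty[1],ty[0]])*-1
tx=np.cross([*ty,0],[0,0,-1])[:2]
T=np.array([0.48855351,0.16492364])
L=(P[:,:2]-T)@np.c_[tx,ty]
for lo in np.arange(-.12,-.02,.015):
    k=(L[:,1]>=lo)&(L[:,1]<lo+.015)
    if k.sum()>5: print(k.sum(),L[k].mean(0).round(4),(L[k,0].min()+L[k,0].max())/2,np.percentile(P[k,2],95))
print(L[:,1].max())
E
```

```text
103 [ 0.0015 -0.0928] 0.0004983788418787987 0.17559193100951098
270 [ 0.0017 -0.0827] 0.0008820543240765208 0.17688180502217907
278 [ 0.0016 -0.0674] 0.0006912169479388387 0.17808340791259197
276 [ 0.0017 -0.0525] 0.0006779262345048245 0.1794026840301535
184 [ 0.0015 -0.0402] 0.0007579611676562792 0.18012660237294845
-0.03490708931093545
```

The peg lies within about 1 mm of the eye axis and its angle matches, so I'll insert.

```bash
python3 - <<'E'
from h import *
from plant import robot
p=wpt(s=.04)+[0.0007,0,.037]
h=robot.move_l(list(p),vel=.06,force_limit=6)
robot.pause(.2); s=robot.get_state();print(h,s["time_s"],s["width"],s["contact_force"],s["tcp_pos"],p)
for n in("wrist","scene","side"): grab(robot,n,"in_"+n)
crop("in_scene",290,90,410,210,5); crop("in_side",110,90,260,210,5)
E
```

```text
False 10.4167 0.04832379456330027 [ 0.00976879 -0.04667754 -2.40225865] [0.47385555 0.23824908 0.20905897] [0.47375128 0.2385057  0.20901377]
```

View pics/in_scene_c290_90.png

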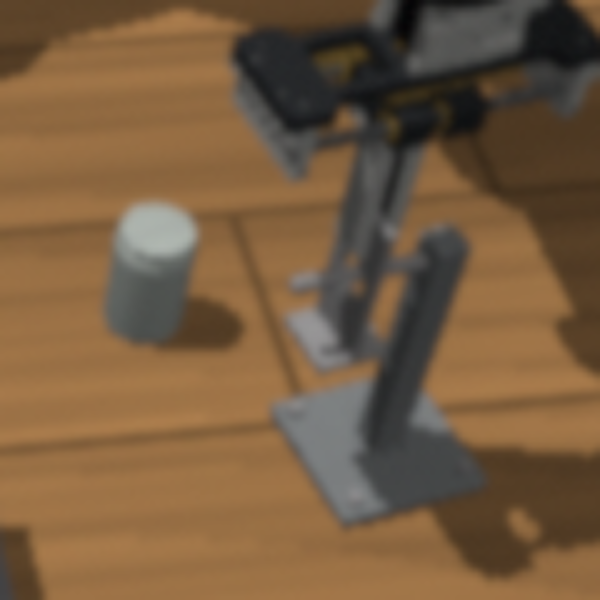

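View pics/in_side_c110_90.png

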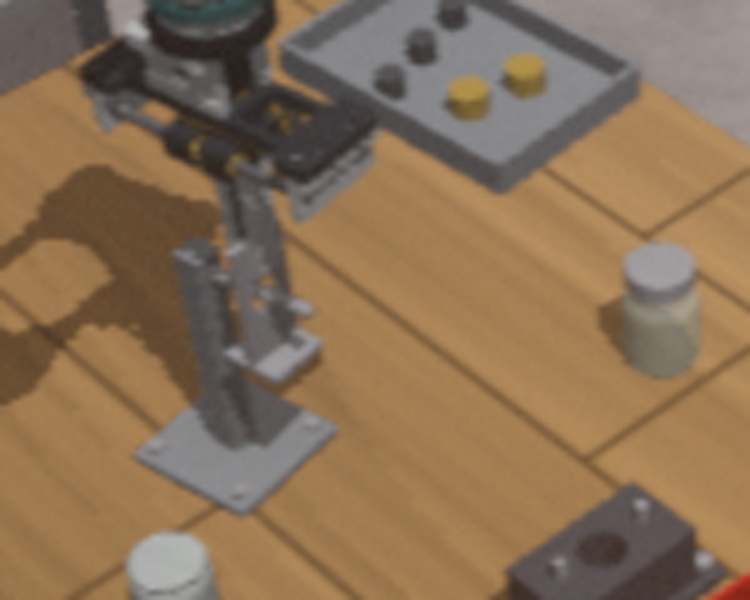

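The peg tip sticks out through the eye, at scene crop (300,283) and side crop (300,308). Next: lower until the eye rests on the peg, release and retreat upward.

```bash
python3 - <<'E'
from h import *
from plant import robot
s=robot.get_state();p=s["tcp_pos"].copy()
h=robot.move_l([p[0],p[1],p[2]-.011],vel=.015,force_limit=2.0)
s=robot.get_state();print(h,s["time_s"],s["tcp_pos"]-p,s["contact_force"])
robot.set_gripper(0.3); robot.pause(.3)
s=robot.get_state();print(s["time_s"],s["width"],s["contact_force"]);p=s["tcp_pos"]
h=robot.move_l([p[0],p[1],p[2]+.05],vel=.06,force_limit=3)
print(h,robot.get_state()["contact_force"])
if not h:
    p=robot.get_state()["tcp_pos"]; robot.move_l([p[0],p[1],.30],vel=.12)
robot.pause(.2); print(robot.get_state()["time_s"])
for n in("wrist","scene","side"): grab(robot,n,"rel_"+n)
crop("rel_scene",290,90,410,210,5); crop("rel_side",110,90,260,210,5)
E
```

```text
True 11.0917 [-4.83095241e-05  3.89525065e-05 -7.44172060e-03] [-0.26135929 -0.46856213  4.28177407]
11.9667 0.3026423430247795 [-0.26540005  0.05896943 -0.01375309]
False [-0.14855915  0.77823139 -0.48613068]
13.7083
```

View pics/rel_scene_c290_90.png

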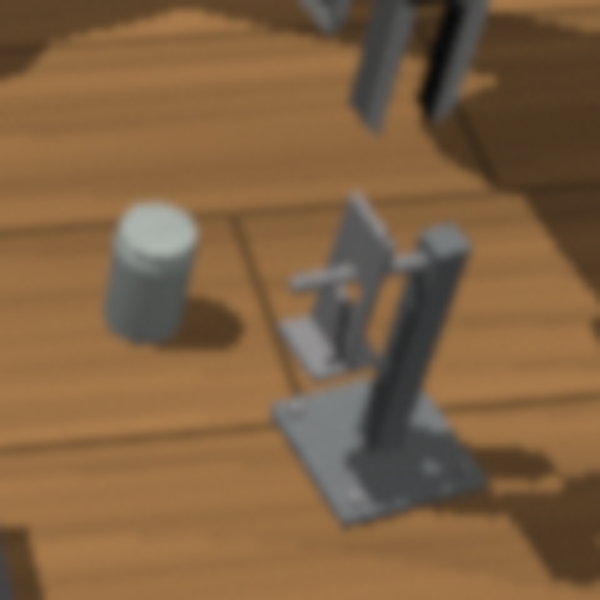

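View pics/rel_side_c110_90.png

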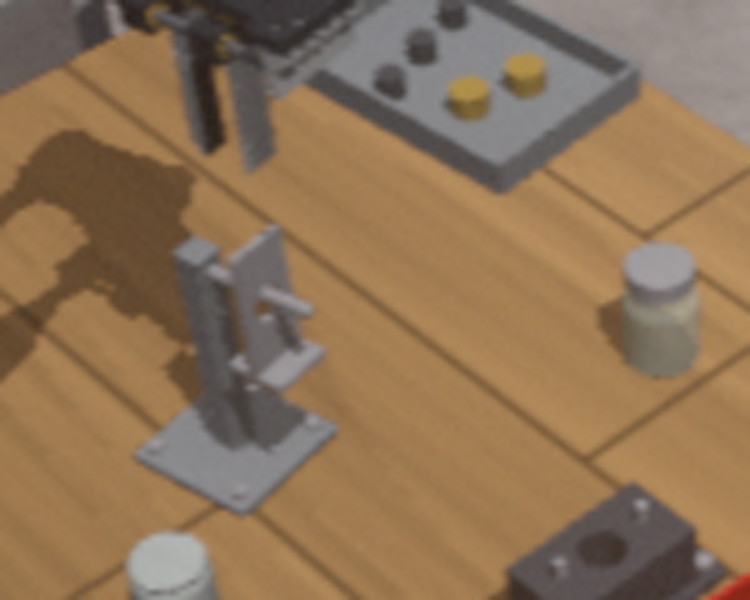

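View pics/rel_wrist.png

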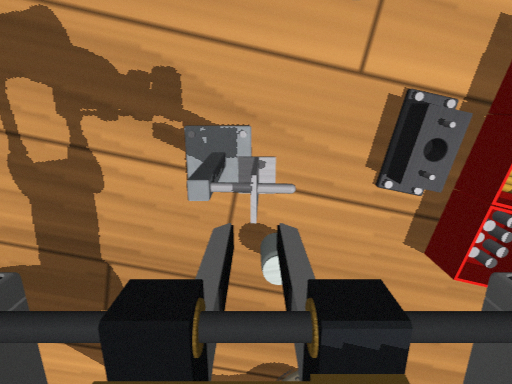

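The bracket hangs free on the peg. Next I'll measure the bare housing and the cap from above.

```bash
python3 - <<'E'
from h import *
from plant import robot
robot.reach([.544,-.03,.27],quat(0)); robot.pause(.4); grab(robot,"wrist","wh")
robot.reach([.535,-.345,.22],quat(0)); robot.set_gripper(.8); robot.pause(.2); grab(robot,"wrist","wc")
s=robot.get_state();print(s["time_s"],s["tcp_pos"])
crop("wh",180,70,330,180,5);
E
```

```text
18.2917 [ 0.53498078 -0.34502364  0.21997813]
```

View pics/wh.png

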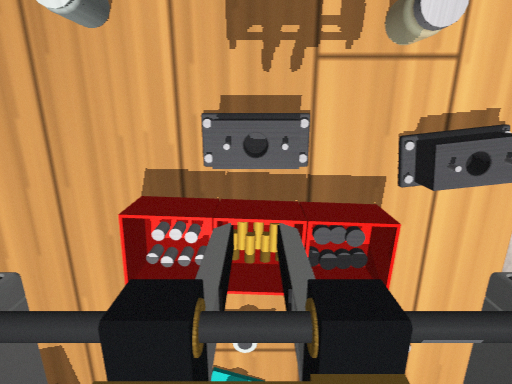

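View pics/wc.png

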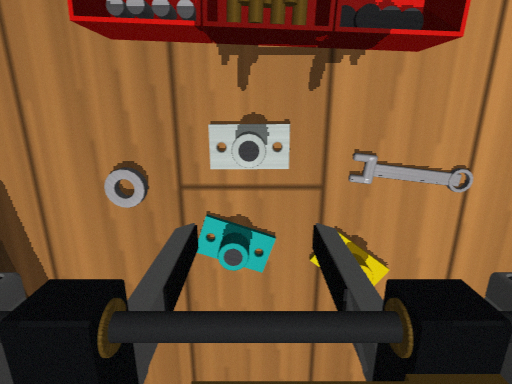

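```bash
python3 - <<'E'
from h import *
crop("wc",195,105,305,185,6)
z=load("wh");im=z["p"].astype(int);sub=im[130:160,210:300].min(-1)
n,l,st,ce=cv2.connectedComponentsWithStats((sub>125).astype(np.uint8))
c=[]
for i in range(1,n):
    print(st[i],ce[i]+[210,130])
    if st[i][4]>10: c.append(ce[i]+[210,130])
c=np.array(sorted(c,key=lambda a:a[0])); print(ray(z,c,.075))
z=load("wc");im=z["p"].astype(int)
g=im[110:180,200:300]; m=((g.min(-1)>165)&(np.ptp(g,axis=-1)<30)).astype(np.uint8)
cs,_=cv2.findContours(m,cv2.RETR_EXTERNAL,cv2.CHAIN_APPROX_NONE);b=max(cs,key=cv2.contourArea)
pts=b[:,0]+[200,110]; W=ray(z,pts,.008)[:,:2]*1000; r=cv2.minAreaRect(W.astype(np.float32));print("flange",r)
X=cloud(z); P=X[110:180,200:300].reshape(-1,3); k=np.abs(P[:,2]-.042)<.003; Q=P[k]; print("boss",k.sum(),cv2.minEnclosingCircle((Q[:,:2]*1000).astype(np.float32)),Q[:,2].mean())
k=np.abs(P[:,2]-.008)<.003;print("flange depth",cv2.minAreaRect((P[k][:,:2]*1000).astype(np.float32)))
E
```

```text
[13 14  7  6 37] [226.05405405 146.43243243]
[72 14  7  6 34] [284.70588235 146.5       ]
[ 0 24  3  6 14] [210.78571429 157.        ]
[89 26  1  4  4] [299.  157.5]
[[ 0.49023613 -0.00771589  0.075     ]
 [ 0.50898897  0.00499022  0.075     ]
 [ 0.57900519  0.00491614  0.075     ]]
flange ((526.93994140625, -312.59625244140625), (98.83312225341797, 54.84714126586914), 0.012147016823291779)
boss 929 ((526.5679931640625, -312.782470703125), 19.768428802490234) 0.041970792593435335
flange depth ((526.4071655273438, -312.67962646484375), (100.45838928222656, 55.271141052246094), 0.02744894102215767)
```

View pics/wc_c195_105.png

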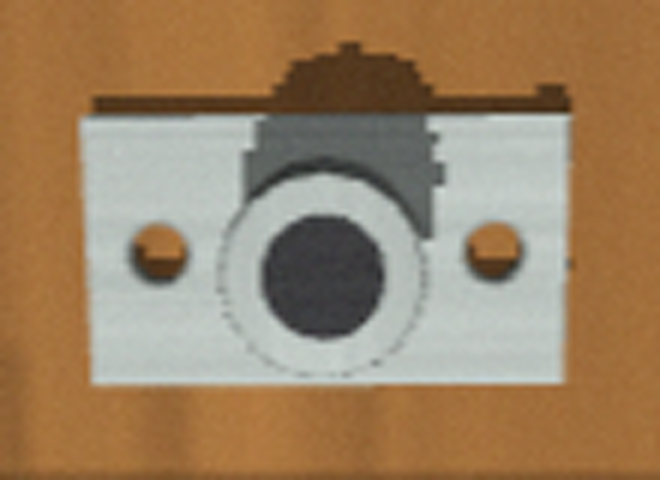

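```bash
python3 -c "
from h import *
crop('wh',190,90,320,180,6)"
```

```text
(no output)
```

View pics/wh_c190_90.png

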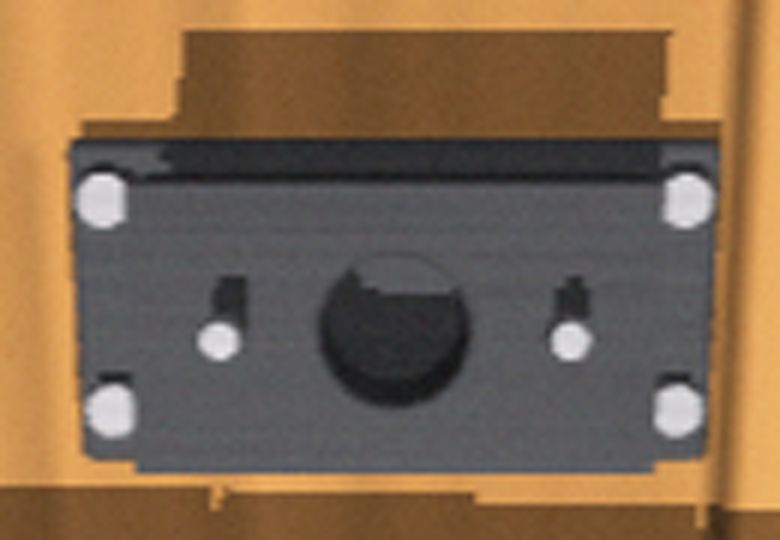

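```bash
python3 - <<'E'
from h import *
from plant import robot
c=[.5266,-.3127]
robot.move_l([*c,.10],rot=quat(0),vel=.15)
h=robot.move_l([*c,.028],vel=.06,force_limit=6)
s=robot.get_state();print(h,s["tcp_pos"],s["contact_force"])
robot.set_gripper(0.0,50); robot.pause(.3)
s=robot.get_state();print(s["time_s"],s["width"],s["contact_force"])
robot.move_l([*c,.05],vel=.05); robot.move_l([*c,.20],vel=.12); robot.pause(.4)
s=robot.get_state();print(s["time_s"],s["width"],s["contact_force"],s["torque"],s["tcp_pos"])
grab(robot,"wrist","wcl")
E
```

```text
False [ 0.52690123 -0.31292089  0.02844895] [ 0.09789992 -0.49316105 -0.90477025]
21.575 0.41526593965510555 [0.95986549 0.58514798 0.70967345]
23.9667 0.4204099676831632 [ 0.84678458 -0.43385317 -1.79059591] [0.00305742 0.04899163 0.03849924] [ 0.52655386 -0.31265121  0.19978375]
```

View pics/wcl.png

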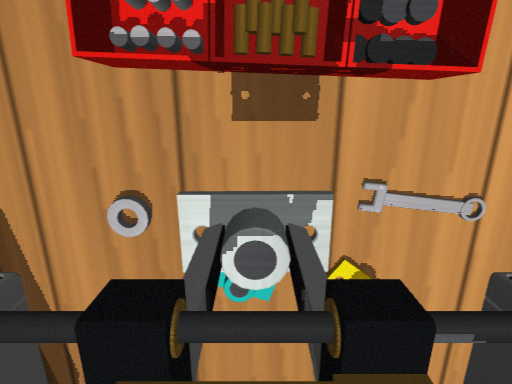

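```bash
cat > held.py <<'E'
from h import *
def held(name,T):
    z=load(name);X=cloud(z)
    P=X[180:300,170:345].reshape(-1,3)-T; zf=-.020
    k=np.abs(P[:,2]-zf)<.006; k&=(np.abs(P[:,0])<.06)&(np.abs(P[:,1])<.04)
    F=P[k]; A=np.c_[F[:,:2],np.ones(len(F))]; c,_,_,_=np.linalg.lstsq(A,F[:,2],rcond=None)
    print("plane tilt deg",np.degrees(c[:2]).round(2),"z top of flange rel TCP",c[2].round(4), "x range",F[:,0].min(),F[:,0].max(),"ymax",np.percentile(F[:,1],99.5))
    B=F[F[:,1]>np.percentile(F[:,1],50)]
    # back edge
    xs=np.arange(-.045,.046,.005);e=[(x,F[np.abs(F[:,0]-x)<.0025][:,1].max()) for x in xs]
    print("edge yaw deg",np.degrees(np.polyfit(*np.array(e).T,1)[0]).round(2),"edge y",np.mean([a[1] for a in e]))
    k=np.abs(P[:,2]-.014)<.003;Q=P[k]; print("boss",k.sum(),cv2.minEnclosingCircle((Q[:,:2]*1000).astype(np.float32)),Q[:,2].mean())
E
python3 - <<'E'
from held import *
held("wcl",np.array([ 0.52655386,-0.31265121,0.19978375]))
E
```

```text
plane tilt deg [-0.03 -0.76] z top of flange rel TCP -0.0201 x range -0.05127133719276711 0.04954473633748602 ymax 0.028343588339109466
edge yaw deg 0.26 edge y 0.028350582493839083
boss 3851 ((-0.8818778991699219, 9.46949577331543), 31.573177337646484) 0.013962359057141669
```

```bash
python3 - <<'E'
from held import *
from plant import robot
robot.move_l([.5445,.005,.20],vel=.12); robot.pause(.2)
robot.move_l([.5445,.005,.135],vel=.06); robot.pause(.4)
s=robot.get_state();T=s["tcp_pos"];print(s["time_s"],s["width"],s["contact_force"],T)
for n in("wrist","scene","side"): grab(robot,n,"fin_"+n)
held("fin_wrist",T)
crop("fin_scene",240,150,330,240,6); crop("fin_side",190,150,290,240,6)
E
```

```text
28.65 0.4191423419730862 [-0.30868033 -0.25081747 -3.09889938] [0.54454137 0.00495563 0.13510167]
plane tilt deg [ 0.04 -0.74] z top of flange rel TCP -0.0201 x range -0.05117199119943222 0.04930751685168011 ymax 0.028430332347079663
edge yaw deg 0.21 edge y 0.028435693555995255
boss 3857 ((-0.935150146484375, 9.727447509765625), 31.49181365966797) 0.0139402283892312
```

View pics/fin_scene_c240_150.png

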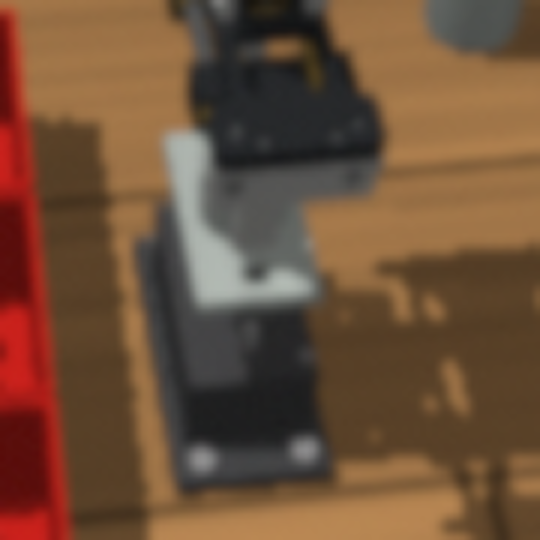

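View pics/fin_side_c190_150.png

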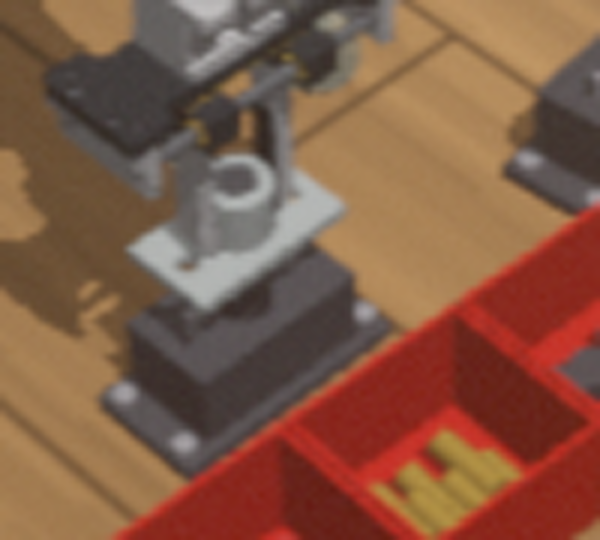

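View pics/fin_wrist.png

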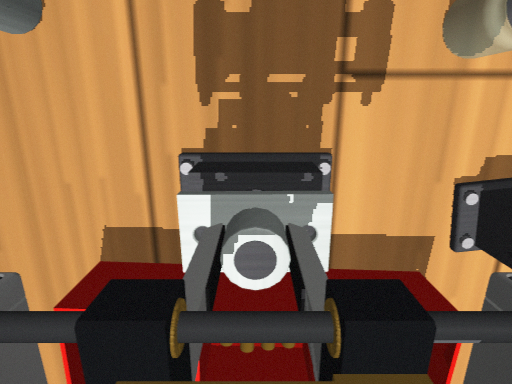

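```bash
python3 - <<'E'
from h import *
z=load("wc");X=cloud(z);P=X[110:180,200:300].reshape(-1,3);F=P[np.abs(P[:,2]-.008)<.003]
c=np.linalg.lstsq(np.c_[F[:,:2],np.ones(len(F))],F[:,2],rcond=None)[0];print("bench flange tilt",np.degrees(c[:2]))
z=load("fin_scene")
f=lambda c,o,k: (np.array(c)+.5)/k-.5+np.array(o)
print("scene hole",ray(z,f((256,272),(240,150),6),.115),"stud",ray(z,f((252,326),(240,150),6),.075))
z=load("fin_side");print("side hole",ray(z,f((187,265),(190,150),6),.115))
for n,b in(("fin_scene",(250,180,300,215)),("fin_side",(205,180,240,215))):
    im=cv2.imread(f"pics/{n}.png")[b[1]:b[3],b[0]:b[2]]
    cv2.imwrite(f"pics/{n}_z.png",cv2.resize(cv2.convertScaleAbs(im,alpha=1.6),None,fx=14,fy=14,interpolation=cv2.INTER_CUBIC))
E
```

```text
bench flange tilt [-0.01434347 -0.05126416]
scene hole [[0.58078694 0.00531168 0.115     ]] stud [[0.58066734 0.00611297 0.075     ]]
side hole [[0.51093071 0.00172366 0.115     ]]
```

View pics/fin_scene_z.png

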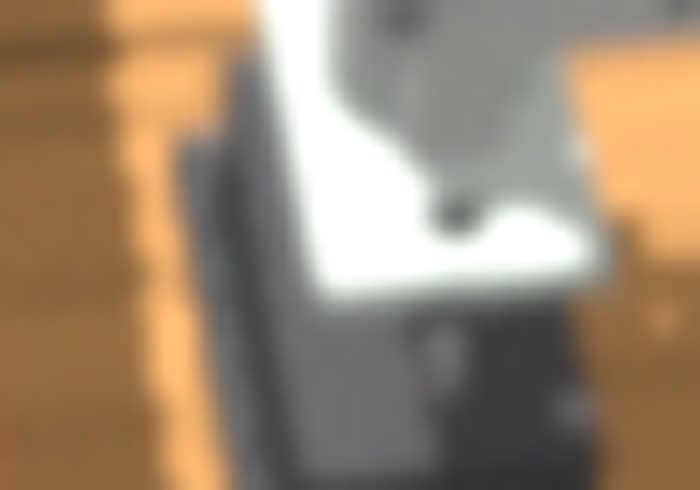

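View pics/fin_side_z.png

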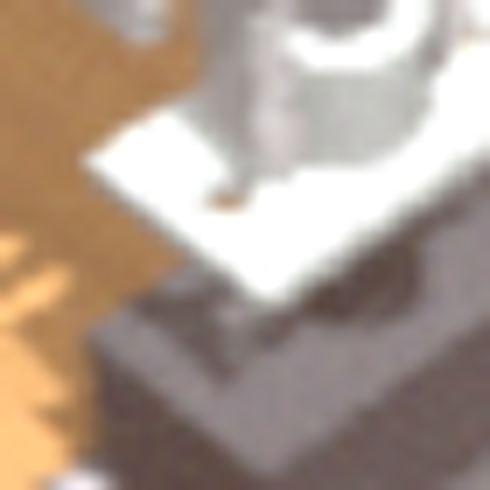

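```bash
python3 - <<'E'
from held import *
from plant import robot
h=robot.move_l([.5445,.005,.1131],vel=.03,force_limit=6); robot.pause(.5)
s=robot.get_state();T=s["tcp_pos"];print(h,s["time_s"],s["width"],s["contact_force"],T,s["tool_rot"],np.abs(s["dq"]).max())
for n in("wrist","scene","side"): grab(robot,n,"end_"+n)
held("end_wrist",T)
z=load("end_scene")
crop("end_scene",250,160,330,230,8); crop("end_side",195,160,275,230,8)
E
```

```text
False 30.1833 0.41844973987000705 [ 0.2799852  -0.37791189 -2.85318849] [0.544523   0.00498858 0.1131611 ] [3.68229912e-05 7.07119365e-01 7.07094195e-01 3.58812799e-05] 0.001429148549502757
plane tilt deg [ 0.03 -0.77] z top of flange rel TCP -0.0201 x range -0.05127403934204955 0.049220160943843294 ymax 0.028379991023169814
edge yaw deg 0.23 edge y 0.028397123575317675
boss 3848 ((-0.8914670944213867, 9.384353637695312), 31.626483917236328) 0.013922244152319902
```

View pics/end_scene_c250_160.png

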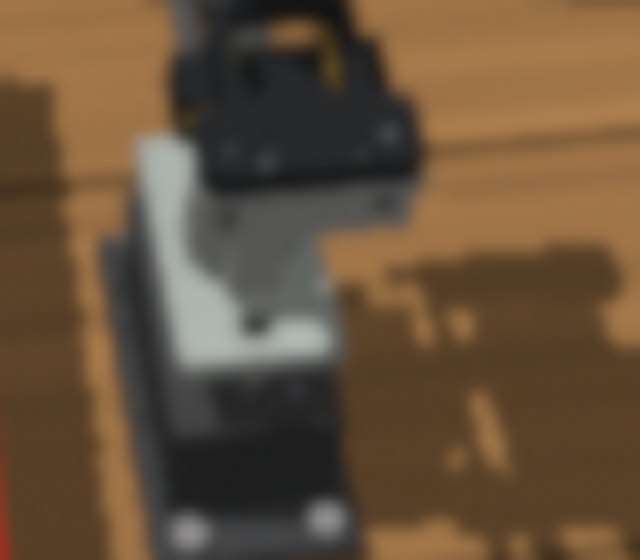

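View pics/end_side_c195_160.png

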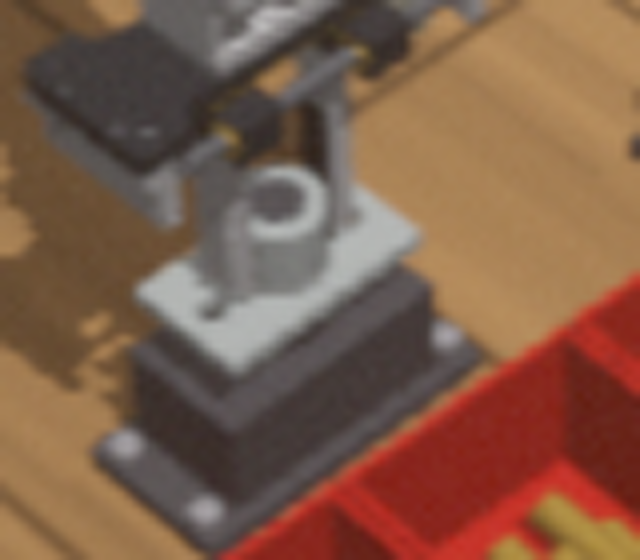

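View pics/end_scene.png

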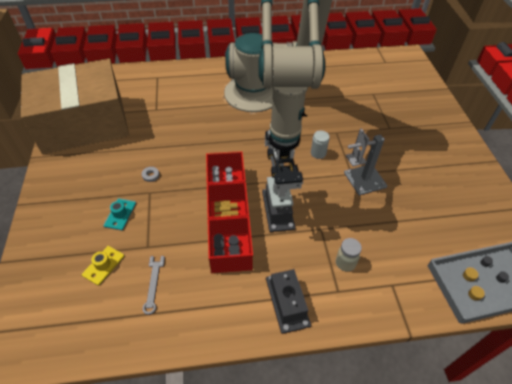

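The cap is held over the studs with clearance, the bracket still hangs on the peg, and the bystanders haven't moved. Handing in.

```bash
python3 -c "
from plant import robot
robot.job_done(); print(robot.get_state()['time_s'])"
```

```text
the job is handed in; nothing more can be done
the job is handed in; nothing more can be done
```

The job is handed in, at about 30 s on the robot's clock. The T-bracket hangs by its eye on the stand's peg and has been let go. I carried the white cap over the bins with its underside about 0.17 m up, and it is now held still over the nearer housing's studs.

- **Height:** the underside is about 10 mm above the stud tips (measured 85 mm above the bench). The wrist force shows only the cap's weight.
- **Holes over studs:** the wrist and scene cameras agree to within about 1 mm, against the 2 mm of play in the holes. Only the hole at +x was compared directly with its stud. The other follows from the cap's centre and its yaw of about 0.2°.
- **Disagreements:** the wrist depth shows the cap tilted about 0.75° across its short side. I left that uncorrected as small. It also puts the cap about 0.9 mm off the gripper's centre in x, but the rays and jaw centring put it nearer zero.
- **Rest of the bench:** the last pictures show the bracket still on the peg and the other things where they were.

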